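# Snap the packed lunchbox shut

### The arm

A 7-joint arm with a two-finger parallel gripper is mounted at the origin on a cart in front of the work surface, level with it; the furniture and walls round the work are solid. World frame = base frame: x ahead of the robot, y to its left, z up, the work surface at z = 0. Lengths are in mm, angles in rad, forces in N, time in s.
With the tool pointing down it reaches from about 400 to 900 mm from the base axis. Payload 5.6 kg.
Tool frame: the origin (TCP) lies midway between the tips of the shut fingers; the grasp point (between the pads) lies 19 mm behind it; z points along the fingers, y is the line along which they close (so a half turn about z gives the same grasp; the last joint's range is limited). The gripper opens to 92 mm and grips with 3 to 60 N. Pads are 20 mm wide; open, the fingers measure 128 mm over their backs; the gripper's body (75 mm by 189 mm) begins 69 mm behind the grasp point.
Start: joints at [1.269, 0.468, -0.012, 1.603, 0.006, 1.071, -0.056], TCP at [166.306, -628.372, 214.592] pointing down, gripper open.
Joint ranges: [-2.53, 2.53], [-0.31, 2.02], [-1.57, 1.55], [0.28, 2.44], [-1.29, 4.43], [0.15, 1.84], [-2.92, 2.92]. Speed limits (rad/s): [2.57, 2.57, 3.14, 3.14, 3.14, 3.14, 3.14].

### API

Orientations are given as a rotation vector (axis times angle).
In Python, from cell import robot, grip, kin, viewer gives the robot as it stands. Calls block until the motion is done:
- robot.movep(position, orientation): joint-space move of the TCP to a pose.
- robot.servo_line(position, feed=150, rotation=None): straight line of the TCP; rotation=None keeps the orientation; feed is the mean speed in mm/s.
- robot.goto_joints(angles): joint-space move.
- grip(opening, newtons=None): opening from 0.0 (shut) to 1.0 (fully open); newtons is the grip in N (None keeps the last); returns when the fingers have stopped.
- robot.hold(seconds).
- kin.ik(position, orientation): joint angles nearest the present ones, or None.
- robot.observe(): the state.
- viewer.read_camera(name): name is "scene" or "side" or "wrist"; returns the picture (480x640x3 uint8, red, green, blue); there is no depth.
- viewer.camera_info(name): a dict with "camera_matrix" (3x3 intrinsics, pixels), "R" (3x3) and "t" (3): a world point X has camera coordinates R X + t. Camera axes: x right, y down, z forward; pixel columns grow to the right and rows downward; lengths in mm; the calibration is good to about 2 mm. The wrist camera is an equidistant fisheye: a pixel r from the principal point sees the ray r / f radians off the axis. A picture is of the moment at which its call begins: read the wrist's pose just before it. camera_info takes no time and is no camera call; for the wrist camera it gives the pose at the moment of the call.
A pose or a line that the arm cannot do raises robot.IKError and nothing moves.
- robot.job_done(): hands the job in; it is judged then, once.
Trained networks look in the newest picture that a camera, given by its name, has taken for a name from the list of things; names that differ only in an ending like _2 or _b are one class to them, and where a whole thing is asked for, a point or a joint stands for the part that bears it (a point fixed in the world has none). Each returns a list of dicts, best first, with "confidence" (0 to 1); they miss things now and then, are a little off and sometimes report something else, mostly with a low value. They report only what shows in the picture. A call takes as long as a camera call.
- viewer.silhouettes(name, camera): "mask" (480x640 bool, what is visible of it).
- viewer.pinpoint(name, camera): "at" ([x, y, z] in mm, in the coordinates of the camera as it stood for that picture, good to about 4 mm: a listed point, or the origin of a listed thing).
The state is a dict: "t": time; "joints": joint angles; "joint_velocities": joint speeds; "joint_torque": joint torques, N m; "tcp_pos": TCP position; "tcp_rot": TCP orientation; "contact_force": force on the tool from outside, world axes, zero at the start; "wrist_torque": the same for the moment, N m; "grip_width": opening from 0.0 (shut) to 1.0 (fully open); "grip_force": force on a finger pad.
Only numpy, scipy, OpenCV 4.12 (cv2) and the standard library are available. Lean on these libraries where they do the work, as an engineer would, in place of code of your own. Each camera call takes 0.05 s, during which the arm holds its last target. There are 200 camera calls.

### The job

The orange lunchbox is packed: press the free edge of its lid down until the catch clicks and the lid stays shut by itself, then let go. The blue lunchbox still has to be filled, so leave its lid open, and do not shove either box about.

Things in the scene. Friction and masses are not known exactly. Their poses are not given: they have to be found in the camera images.
- orange_box: orange lunchbox, loose, about 0.9 kg, body 130 (x) by 170 (y) by 58 mm high; origin: centre of its underside, z up. Lid hinged on the +x rim (x=+65, z=58), away from the robot; free edge at -x, facing the robot. White thumb pad on the middle of the lid's free edge, 24 (x) by 56 mm: press here; with the lid shut its centre is at box (-53, 0, 70) mm, 70 being its flat top.
- orange_lid (a joint): orange lid angle, rad: 0 = shut, grows as it opens. Starts ajar near 0.3 on a weak hinge spring that lifts it again if let go before the catch. Pressing the pad straight down takes about 1 N, then 5 to 10 N as the white tongue on the lid's edge passes a spring nose in the front wall (between 0.09 and 0.04); then the lid drops on its stop and the catch holds it below 0.015.
- blue_box: blue lunchbox, loose, empty; otherwise the same shape, lid, hinge, catch, origin and axes as the orange one.
- blue_lid (a joint): angle of the blue lid, rad, same meaning; it starts ajar at about 0.3 and must stay ajar.

How it is judged:
By the outcome, as a careful person would: the job done as asked, in the order asked, and still so for the second after the job is handed in, with the robot touching nothing.
It also fails if it takes over 29 s, if anything falls off the work surface, if the arm or the gripper's body presses on something with over 40 N, if the wrist force passes 120 N, or if a joint passes its speed limit or range.

## Working session

There is one attempt and no reset: what is moved stays moved. The work goes in short steps, each a Python script; the robot and the scene stay as the last script left them, time stands still between calls to the robot, and variables do not carry over. Pictures are saved under pics/ and viewed, at most 10 in all, crops included, and the job is handed in when it is done.

```bash
mkdir -p pics; ls
python3 - <<'E'
from cell import robot, grip, kin, viewer
import cv2, numpy as np
print(robot.observe())
ims=[]
for c in ("scene","side"):
    im=viewer.read_camera(c); ims.append(cv2.resize(im,(400,300)))
    ci=viewer.camera_info(c); R=np.array(ci["R"]);t=np.array(ci["t"])
    if c=="scene": cv2.imwrite("pics/scene.png",im[:,:,::-1])
    else: cv2.imwrite("pics/side.png",im[:,:,::-1])
    print(c,ci["camera_matrix"],"cam at",-R.T@t)
    for n in ("orange_box","blue_box","orange_lid"):
        for d in viewer.pinpoint(n,c)[:3]: print(n,d["confidence"],R.T@(np.array(d["at"])-t))
print(robot.observe()["t"])
E
```

```text
pics
{'t': 0.0, 'joints': array([ 1.26899291,  0.46838278, -0.01165217,  1.60358405,  0.0060527 ,
        1.07139736, -0.05631542]), 'joint_velocities': array([-0.00017794,  0.00069644,  0.00251456,  0.00018485,  0.00241655,
        0.00033124,  0.00017685]), 'joint_torque': array([ 2.92132518e-04, -5.20565987e+01, -1.22251917e-02, -2.43747979e+01,
       -5.65698801e-02,  1.73722277e-02,  1.63626687e-04]), 'tcp_pos': array([ 166.15359004, -627.82048831,  213.65313009]), 'tcp_rot': array([-3.11364504e+00, -4.05158797e-01,  5.77840436e-04]), 'contact_force': array([-0.28199205, -0.09774542, -0.43030333]), 'wrist_torque': array([-0.02615518,  0.04877258,  0.01914698]), 'grip_force': 0.0, 'grip_width': 1.0022932373965374}
scene [[494.3399951    0.         326.81685201]
 [  0.         494.3399951  247.63894971]
 [  0.           0.           1.        ]] cam at [  34.51285151 -358.18663675  621.59326182]
orange_box 0.85 [ 552.1234604  -207.08155986    2.20330122]Traceback (most recent call last):
  File "<stdin>", line 12, in <module>
ValueError: it knows: blue_box, orange_box
```

Run:
```python
from cell import robot, grip, kin, viewer
import cv2, numpy as np
for c in ("scene","side"):
    im=viewer.read_camera(c)
    cv2.imwrite(f"pics/{c}.png",im[:,:,::-1])
    ci=viewer.camera_info(c); R=np.array(ci["R"]);t=np.array(ci["t"])
    print(c,"cam at",-R.T@t)
    for n in ("orange_box","blue_box"):
        for d in viewer.pinpoint(n,c)[:3]: print(n,d["confidence"],R.T@(np.array(d["at"])-t))
print(robot.observe()["t"])
```

```text
scene cam at [  34.51285151 -358.18663675  621.59326182]
orange_box 0.85 [ 552.34604753 -206.24339264    0.76875227]
blue_box 0.59 [5.72818942e+02 1.32995999e+02 1.31854263e-01]
side cam at [ 288.00208942 -741.10156544  457.46358983]
orange_box 0.88 [ 552.0855976  -207.09090606   -4.9093834 ]
blue_box 0.91 [574.24462601 134.67183274  -1.50529288]
0.45
```

View pics/scene.png

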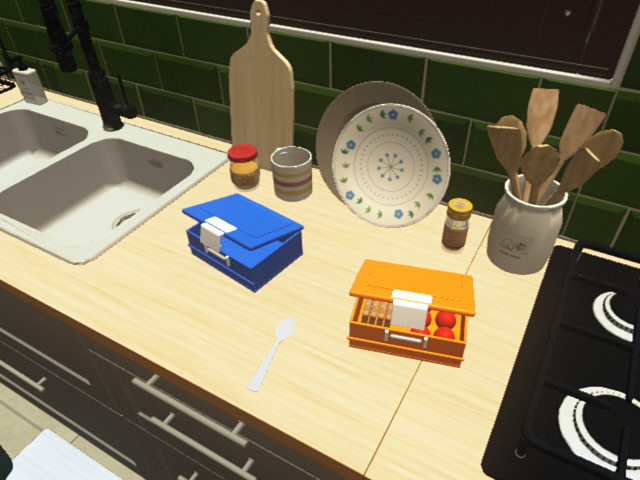

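View pics/side.png

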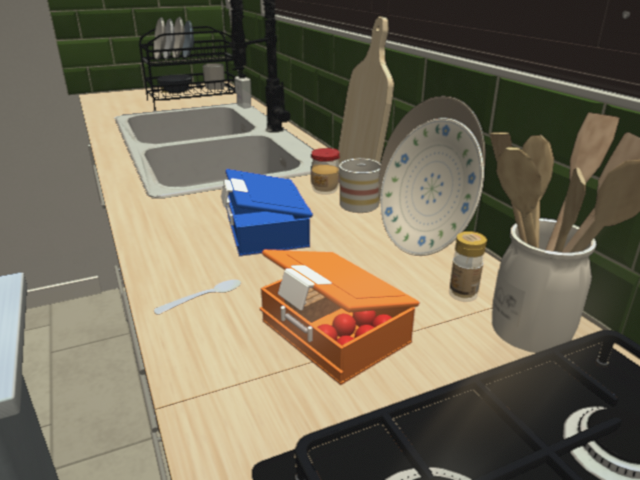

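The orange box is at right-centre in the scene view (pad about (411,308), lower front edge (349,346)–(465,361)). Its lid is ajar and the blue box is well to the left. Next I'll fit pose, yaw and lid angle to the masks.

```bash
cat > fit.py <<'E'
from cell import robot, grip, kin, viewer
import cv2, numpy as np
from scipy.optimize import minimize
def hull(P,K,R,t):
    q=(R@P.T).T+t[:,None].T; q=q@K.T; q=q[:,:2]/q[:,2:]
    m=np.zeros((480,640),np.uint8); cv2.fillConvexPoly(m,cv2.convexHull(np.round(q*16).astype(np.int32)),1,shift=4); return m
def cor(x,y,z): return np.array([[a,b,c] for a in x for b in y for c in z],float)
def world(P,p): c,s=np.cos(p[2]),np.sin(p[2]); return P@np.array([[c,s,0],[-s,c,0],[0,0,1]])+[p[0],p[1],0]
def lid(P,a): h=np.array([65,0,58]); c,s=np.cos(a),np.sin(a); return (P-h)@np.array([[c,0,-s],[0,1,0],[s,0,c]]).T@np.diag([1,1,1])+h
def lidpts(P,a):  # free edge (-x) rises with a
    h=np.array([65,0,58]); d=P-h; c,s=np.cos(a),np.sin(a)
    return np.c_[c*d[:,0]+s*d[:,2], d[:,1], -s*d[:,0]+c*d[:,2]]+h
def fit(name,p0):
    V=[]
    for c in ("scene","side"):
        viewer.read_camera(c); ci=viewer.camera_info(c); S=viewer.silhouettes(name,c)
        if S: V.append((S[0]["mask"],*[np.array(ci[k]) for k in("camera_matrix","R","t")]))
    def cost(p):
        e=0
        for m,K,R,t in V:
            g=hull(world(cor((-65,65),(-85,85),(0,58)),p),K,R,t)|hull(world(lidpts(cor((-65,65),(-85,85),(58,66)),p[3]),p),K,R,t)
            e+=1-(m&(g>0)).sum()/(m|(g>0)).sum()
        return e
    best=min((minimize(cost,[*p0[:2],y,p0[2]],method="Nelder-Mead",options=dict(initial_simplex=np.array([[*p0[:2],y,p0[2]]]*5)+np.vstack([np.zeros(4),np.diag([8,8,.15,.08])]))) for y in(-.4,-.1,.2,.5)),key=lambda r:r.fun)
    return best.x,best.fun,len(V)
E
python3 - <<'E'
from fit import *
for n,p in(("orange_box",(552,-207,.3)),("blue_box",(574,134,.3))): print(n,fit(n,p))
p,_,_=fit("orange_box",(552,-207,.3))
print("pad now",world(lidpts(np.array([[-53,0,70.]]),p[3]),p),"shut",world(np.array([[-53,0,70.]]),p))
im=viewer.read_camera("scene");ci=viewer.camera_info("scene");K,R,t=[np.array(ci[k]) for k in("camera_matrix","R","t")]
def dr(P,col):
    q=(P@R.T+t)@K.T;q=(q[:,:2]/q[:,2:]).astype(int)
    for a in q: cv2.circle(im,tuple(int(v) for v in a),2,col,-1)
dr(world(cor((-65,65),(-85,85),(0,58)),p),(0,255,0)); dr(world(lidpts(cor((-65,65),(-85,85),(66,)),p[3]),p),(255,0,255)); dr(world(lidpts(cor((-65,-41),(-28,28),(70,)),p[3]),p),(0,0,255))
cv2.imwrite("pics/fit.png",cv2.resize(im[230:390,310:510],None,fx=3,fy=3)[:,:,::-1])
print(robot.observe()["t"])
E
```

```text
orange_box (array([ 5.54770847e+02, -2.05412082e+02,  2.56069299e-01,  3.54645018e-01]), np.float64(0.05965131642728072), 2)
blue_box (array([ 5.71431772e+02,  1.31341933e+02, -1.62877753e-01,  2.61796390e-01]), np.float64(0.07581081600971684), 2)
pad now [[ 514.88448482 -216.12992674  110.70721622]] shut [[ 503.54561044 -219.19495054   70.        ]]
1.1
```

View pics/fit.png

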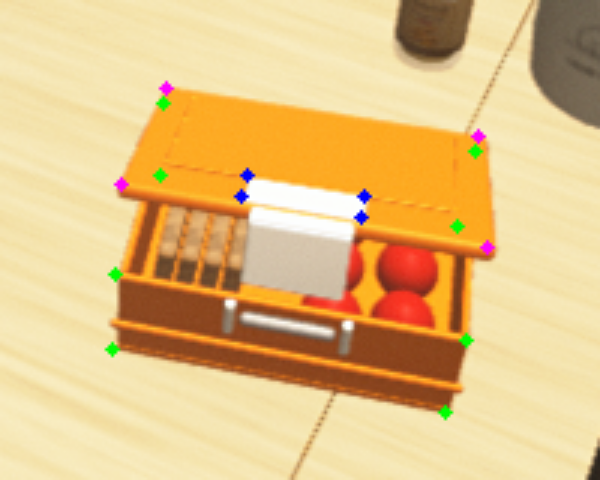

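The overlay agrees with the picture: the pad corners land on the white pad (about (411,308) full frame), and base and lid corners match within 2–3 px. Now I'll press along the pad's arc with shut fingers, using force feedback.

Run:
```python
from fit import *
from scipy.spatial.transform import Rotation as Ro
p=np.array([554.,-206,.256])
rv=(Ro.from_euler("z",p[2])*Ro.from_euler("x",np.pi)).as_rotvec()
pad=lambda a,dz=0: world(lidpts(np.array([[-53,0,70.]]),a)+[0,0,dz],p)[0]
grip(0.0,20)
robot.movep(pad(.35,60),rv)
robot.servo_line(pad(.35,12),feed=120)
f0=robot.observe()["contact_force"]
def st(l):
    o=robot.observe(); f=o["contact_force"]-f0; print(l,round(o["t"],2),o["tcp_pos"].round(1),f.round(1)); return f
st("start")
for a in np.arange(.34,-.001,-.02):
    robot.servo_line(pad(a),feed=40); f=st(round(a,2))
    if f[2]>25 or np.hypot(*f[:2])>12: break
else:
    for dz in (-1.5,-3,-4.5):
        robot.servo_line(pad(0,dz),feed=30); f=st(dz)
        if f[2]>18: break
```

```text
start 4.95 [ 513.8 -216.9  121.8] [0. 0. 0.]
0.34 5.42 [ 513.  -216.7  108.5] [-0.2  0.4  0.6]
0.32 5.67 [ 512.1 -216.9  106.5] [-0.4 -0.1  0.1]
0.3 5.92 [ 511.1 -217.2  104.2] [-0.1  0.4 -0.6]
0.28 6.17 [ 510.2 -217.4  102. ] [-1.1  0.4 -0.5]
0.26 6.42 [ 509.4 -217.6   99.8] [-0.5  0.9 -0.7]
0.24 6.67 [ 508.6 -217.8   97.5] [-0.3  0.9 -0.8]
0.22 6.92 [ 507.8 -218.    95.3] [-0.   0.5 -0.3]
0.2 7.17 [ 507.2 -218.2   93. ] [ 0.2  0.6 -0.1]
0.18 7.42 [ 506.5 -218.4   90.8] [ 0.1  0.1 -0.1]
0.16 7.67 [ 505.9 -218.6   88.5] [-0.7  0.1 -0.2]
0.14 7.92 [ 505.4 -218.7   86.2] [0.3 0.4 0.6]
0.12 8.18 [ 504.8 -218.8   83.9] [-0.9 -0.3 -0.8]
0.1 8.43 [ 504.4 -219.    81.6] [0.  0.7 0.6]
0.08 8.68 [ 504.3 -219.1   79.9] [-0.7  1.   5. ]
0.06 8.93 [ 503.9 -219.3   77.4] [-0.9  0.7  3.9]
0.04 9.18 [ 503.5 -219.3   74.6] [0.8 0.3 1.8]
0.02 9.43 [ 502.4 -219.2   71.8] [-0.4  0.3  0.2]
-0.0 9.68 [ 502.8 -219.5   70.4] [-1.4  1.4  5.6]
-1.5 9.93 [ 502.8 -219.5   70. ] [-5.9  2.2 15.3]
-3 10.18 [ 502.9 -219.5   69.8] [-7.6  2.9 26.7]
```

The force rose at the nose, dropped past it, then hit the hard stop at z≈70. That fits a closed catch. I'll release, back off and check.

Run:
```python
from fit import *
o=robot.observe()["tcp_pos"]
robot.servo_line([o[0],o[1],76],feed=40); robot.servo_line([o[0],o[1],200],feed=150)
robot.movep([380,-480,260],robot.observe()["tcp_rot"])
robot.hold(.5)
for n,p in(("orange_box",(554,-206,.05)),("blue_box",(571,131,.3))): print(n,fit(n,p))
im=viewer.read_camera("side"); cv2.imwrite("pics/after.png",im[:,:,::-1])
o=robot.observe(); print(o["t"],o["contact_force"])
```

```text
orange_box (array([ 5.54591778e+02, -2.06292645e+02,  2.60823435e-01, -8.96669947e-02]), np.float64(0.2244562253941501), 2)
blue_box (array([ 5.72465454e+02,  1.31721056e+02, -1.59448803e-01,  2.80571047e-01]), np.float64(0.8516221170652684), 2)
13.6083 [-0.31605593 -0.53131228  0.49081818]
```

View pics/after.png

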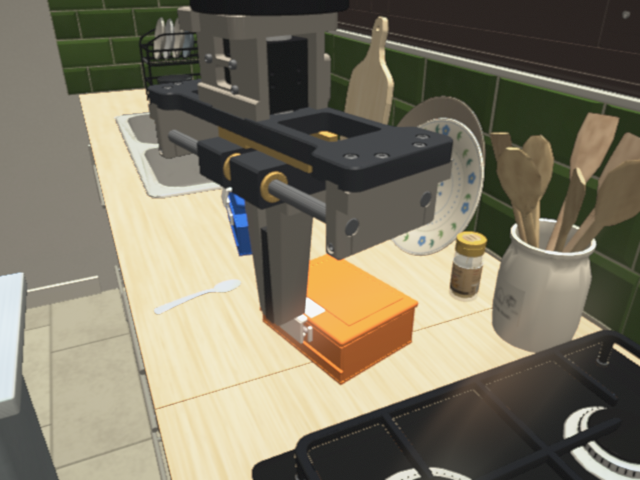

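The gripper hides part of the view, but the orange lid lies flat (edge (330,258)–(415,303)) and stays down. I'll clear the arm and check once more.

Run:
```python
from fit import *
robot.goto_joints([1.269,0.468,-0.012,1.603,0.006,1.071,-0.056])
for n,p in(("orange_box",(554,-206,.05)),("blue_box",(571,131,.3))): print(n,fit(n,p))
im=viewer.read_camera("scene"); cv2.imwrite("pics/after2.png",cv2.resize(im[170:390,170:510],None,fx=2,fy=2)[:,:,::-1])
print(robot.observe()["t"])
```

```text
orange_box (array([ 5.55075384e+02, -2.05318403e+02,  2.62122823e-01,  1.46336157e-02]), np.float64(0.05848490580223531), 2)
blue_box (array([ 5.71398540e+02,  1.30315903e+02, -1.54556909e-01,  2.82010068e-01]), np.float64(0.08106165067598448), 2)
15.0917
```

View pics/after2.png

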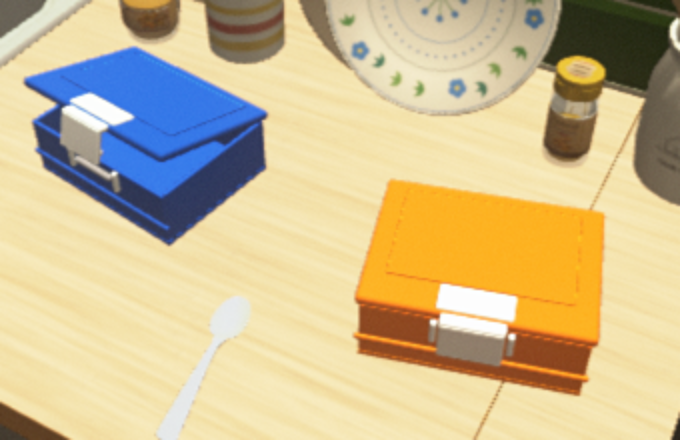

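In the crop the orange lid is shut, with its tongue over the catch at (470,340). The blue lid is still ajar at (95,110), and neither box has moved.

```bash
python3 -c "
from cell import robot
print(robot.job_done())"
```

```text
the job is handed in; nothing more can be done
None
```

The orange lunchbox lid is pressed shut and stays down by itself, the blue lid is still ajar, neither box has measurably moved, and the job is handed in at about 15 s.

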